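Release the sowing plate from its clamp and lay it in the wash tray

ROBOT

A 6-joint arm with a two-finger parallel gripper is mounted at the origin on the work surface. World frame = base frame: x ahead of the robot, y to its left, z up, the work surface at z = 0. Lengths are in m, angles in degrees, forces in N, time in s.
With the tool pointing down it reaches from about 0.3 to 0.75 m from the base axis. Payload 8.5 kg.
Tool frame: the origin (TCP) lies between the finger pads; the fingertips stand 19 mm ahead of it and the grasp point (between the pads) is the TCP; z points along the fingers, y is the direction in which the jaws open and shut (so a half turn about z gives the same grasp; the last joint's range is limited). The gripper opens to 85 mm and grips with 20 to 120 N. Pads are 22 mm wide; open, the fingers measure 114 mm over their backs; the gripper's body (76 mm by 85 mm) begins 54 mm behind the grasp point. The pads swing forward as they close: fully open they stand 13 mm farther back than shut.
Start: joints at [54.987, 21.807, 74.336, -0, 83.858, -12.336], TCP at [0.212, 0.507, 0.25] pointing down, gripper open.
Joint ranges: [-178.18, 178.18], [-50.72, 133.34], [12.68, 142.11], [-81.47, 261.47], [9.98, 163.14], [-165.26, 165.26]. Speed limits (degrees/s): [136.94, 136.94, 180, 180, 180, 180].

INTERFACE

Orientations are given as a 3x3 rotation matrix whose columns are the frame's x, y, z axes.
In Python, from rig import env gives the robot as it stands.
- The arm moves only by the shell command python3 -m pendant 'ROWS' [OPENING] [FORCE]. ROWS is JSON, a list of rows, each a list of 2 entries, a list of its own where there are three numbers: the shift along the tool's x, y, z scaled (see below), then the turn, a rotation vector about the tool's x, y, z scaled (see below). A call has 1 to 20 rows; each row shifts and turns the commanded pose from where the row before left it, along the tool's axes as they then stand; what a row does not reach is not made up. The controller multiplies each number of a shift by 0.1 m and each number of a turn by pi/2 rad. A row lasts 1/8 s, in which the tool goes at most 62.5 mm and 10.7 degrees, less where a joint would pass 70% of its speed; a pose out of reach is approached as far as the arm can. A call with a number of a shift or a turn outside -1 to 1 is refused whole. A call with a gripper value outside its range is refused whole. OPENING is the gripper command: -1 is shut, 1 is fully open, values between are in proportion, set as the call begins (- or left out, the last holds). The fingers move at their own pace and stop on an object; FORCE is the grip in N (left out, the last holds). Time passes only in rows, so rows that do not move let the fingers close. It gives the time, the measured TCP pose, the force and the opening at its end, in the units of the state.
- env.observe(): the state, without advancing time (a new reading comes with each control period).
- env.get_image(name): name is "side" or "top"; returns a dict with "image" (420x560x3 uint8, red, green, blue), "K" (3x3 intrinsics, pixels), "distortion" ([k1, k2, p1, p2, k3] as OpenCV has them; the pictures are not rectified), "R" (3x3) and "t" (3): a world point X has camera coordinates R X + t. Camera axes: x right, y down, z forward; pixel columns grow to the right and rows downward; lengths in m; the calibration is good to about 2 mm. A picture is of the moment at which its call begins. There is no depth.
- env.close_job(): hands the job in, once; it reports no verdict.
The state is a dict: "time_s": time; "q": joint angles; "qvel": joint speeds; "joint_efforts": joint torques, N m; "position": TCP position; "tool_rot": TCP orientation; "ft_force": force on the tool from outside, world axes, zero at the start; "wrist_torque": the same for the moment, N m; "grip_width": finger opening in m.
Only numpy, scipy, OpenCV 4.12 (cv2) and the standard library are available. Lean on these libraries where they do the work, as an engineer would, in place of code of your own. Each camera call takes 0.05 s, during which the arm holds its last target.

TASK

The sowing plate on the jig is finished with: swing the sprung clamp arm up past its tipping point until it stays fully open by itself, then lift the plate off by its wooden grip. Lay the plate gently and flat inside the shallow grey wash tray, grip upwards, and let go; leave the clamp standing open and do not disturb the other things on the bench.

Things in the scene. Friction and masses are not known exactly. Their poses are not given: they have to be found in the camera images.
- clamp_arm (a joint): clamp arm's angle about its level hinge: about 0 shut (its foot, 70 mm from the hinge, presses on the plate), growing as the free end is lifted; stop at 1.75 rad, just past upright. An over-centre spring pulls it shut below about 0.85 rad (5 to 9 N to lift at the knob, less near 0.85); above that it swings on to the stop by itself and stays. Steel bar 14 mm wide, 12 mm thick
- clamp_knob (a point): centre of the black rubber knob on the clamp arm's free end: cylinder 26 mm diameter, 30 mm long, axis along the jig's y; pinch its flat ends from above, it can turn between fingers. Shut: 110 mm to the jig's -x side of the hinge, 10 mm above it, 122 mm above the bench, over the plate's grip (top 23 mm below knob centre). Swings up and over to +x. Turns with the arm
- clamp_hinge (a point): point on the clamp arm's hinge axis, mid-width, 112 mm above the bench, on a steel post at the jig's +x end: (110, 0, 112) mm in the jig's frame. The hinge axis is the jig's y axis; the point's axes are the jig's
- jig: fixed sowing jig: plywood base 300 x 170 x 20 mm, on it a black empty cell tray 190 x 140 mm (rim 60 mm above the bench), at the +x end the clamp's post, 124 mm tall, spring on its +y side. Origin: centre of the base's underside; x along its length, away from the robot, y left, z up. Turned up to 0.3 rad; stands left or right
- sowing_plate: aluminium plate 180 (x) x 130 (y) x 5 mm with holes; on its middle a wooden grip bar 70 mm long (x), 14 mm thick (y), from 5 to 39 mm above the underside. 0.2 to 0.4 kg, balanced at the grip. Origin: centre of underside. Starts on the cell tray's rim, underside 60 mm up, at -25 mm x of the jig, axes as the jig's, inside lips 4 mm high with 2 mm play: lift straight up
- wash_tray: fixed shallow empty grey plastic tray, 250 (x) x 200 (y) mm outside, 242 x 192 mm inside, 22 mm high, floor 4 mm thick, rim overhanging 5 mm. Origin: centre of its underside, on the bench; z up. Turned up to 0.3 rad; on the other side from the jig
- small_pot: small terracotta pot, 52 mm across, 50 mm tall, standing between the jig and the wash tray; not part of the job. Origin: on its underside, near its centre
- grey_pot: grey plastic pot, 110 mm across, 100 mm tall, at the far side of the bench; not part of the job. Origin: on its underside, near its centre
- spray_bottle: white bottle, 64 mm across, 170 mm tall, on the left; not part of the job. Origin: on its underside, near its centre
- trowel: hand trowel lying flat, 235 mm long, on the left; not part of the job. Origin: on its underside, near its centre
- label_box: open wooden box of plant labels, 130 x 80 mm, about 95 mm tall with the labels, on the right; not part of the job. Origin: on its underside, near its centre
- dibber: small turned wooden dibber standing on its 40 mm butt, 125 mm tall, on the right; not part of the job. Origin: on its underside, near its centre
Mind the look-alikes: they are no part of the job. Of the things like the sowing_plate, leave any that is pink; of the rest the larger one is meant.

How it is judged (in metres and radians):
On the way, in this order (a step that is already met when the one before it is completed fails the run):
1. the clamp arm stands fully open while the plate still lies on the jig (value of joint clamp_arm above 1.55 rad and z of sowing_plate in the frame of jig below 0.075 m), for 0.2 s.
2. the plate is lifted clear of the jig, the arm still open (value of joint clamp_arm above 1.55 rad and z of sowing_plate in the frame of jig above 0.075 m), for 0.1 s.
At the end, for the whole second after the job is handed in: The plate lies at rest and flat (within 0.05 rad, grip up) on the floor of the wash tray, inside its walls (underside less than 9 mm above the tray's underside, centre within 35 mm of the tray's middle along each tray axis), let go of, and the clamp arm stands open by itself (above 1.55 rad) (value of joint clamp_arm above 1.55 rad and x of sowing_plate in the frame of wash_tray between -0.035 and 0.035 m and y of sowing_plate in the frame of wash_tray between -0.035 and 0.035 m and z of sowing_plate in the frame of wash_tray below 0.009 m and angle between sowing_plate's own z axis and vertical below 0.05 rad and linear speed of sowing_plate below 0.02 m/s and contact force between sowing_plate and the fingers below 0.1 N); the robot touches nothing.
It fails at once if the plate is dropped or thrown into the wash tray (faster than 0.5 m/s within 50 mm of its floor) (horizontal distance between sowing_plate and wash_tray below 0.12 m and z of sowing_plate in the frame of wash_tray below 0.054 m and linear speed of sowing_plate above 0.5 m/s).
It fails at once if another thing on the bench is shifted by more than 40 mm or knocked over (distance of any of small_pot, grey_pot, spray_bottle, trowel, label_box, dibber from where it was at the start of the episode above 0.04 m or angle between any of small_pot, grey_pot, spray_bottle, trowel, label_box, dibber's own z axis and vertical above 0.6 rad).
It also fails if it takes over 61 s, if anything falls off the work surface, if the arm or the gripper's body presses on something with over 40 N, if the wrist force passes 120 N, or if a joint passes its speed limit or range.

## Working session

There is one attempt and no reset: what is moved stays moved. The work goes in short steps, Python scripts to look and compute and a shell command to move; the robot and the scene stay as the last step left them, time stands still between calls to the robot, and variables do not carry over. Pictures are saved under pics/ and viewed, and the job is handed in when it is done.

```bash
ls; mkdir -p pics
python3 - <<'E'
from rig import env
import cv2,json,numpy as np
s=env.observe();print(s['time_s'],s['position'],s['tool_rot'],s['grip_width'])
for n in("side","top"):
    d=env.get_image(n);cv2.imwrite(f"pics/{n}0.png",d["image"][:,:,::-1]);print(n,d["K"],d["distortion"],d["R"],d["t"])
E
```

```text
pics
0.0 [0.2119013  0.50726594 0.24971862] [[-9.22697698e-01  3.85523373e-01 -8.28434186e-04]
 [ 3.85524135e-01  9.22697014e-01 -1.16676827e-03]
 [ 3.14577309e-04 -1.39595577e-03 -9.99998976e-01]] 0.08524180114970584
side [[537.50497684   0.         284.46858392]
 [  0.         537.50497684 208.22725188]
 [  0.           0.           1.        ]] [-0.21552472  0.          0.          0.          0.        ] [[ 0.74539816 -0.6664217   0.01623921]
 [-0.32786391 -0.38771136 -0.86150169]
 [ 0.58041954  0.63683752 -0.50749495]] [-0.40756496  0.27189895  1.29847052]
top [[463.46733888   0.         278.91656092]
 [  0.         463.46733888 210.34326592]
 [  0.           0.           1.        ]] [0.0264771 0.        0.        0.        0.       ] [[ 0.02298474 -0.9996886   0.00971609]
 [-0.98625294 -0.02426443 -0.16345143]
 [ 0.16363629 -0.00582563 -0.98650354]] [-0.02180864  0.54044215  1.23778399]
```

View pics/side0.png

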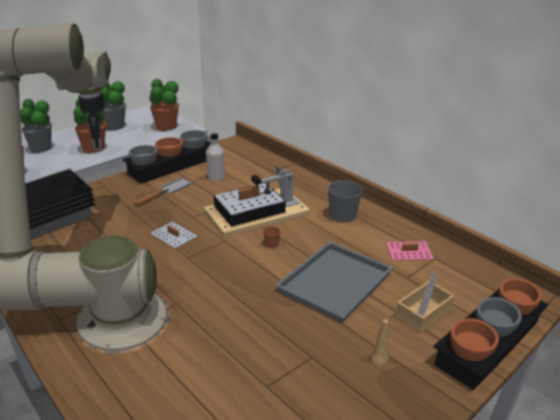

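View pics/top0.png

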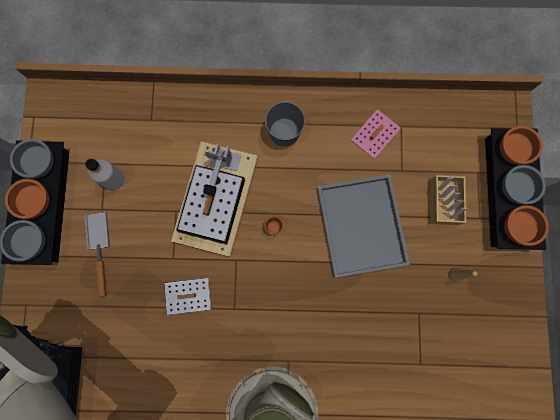

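The side view shows the jig near (255,205), its knob at (256,181), and the grey tray at (335,280). In the top view the jig is at (215,198), with the knob at about (209,190) and the wooden grip at (208,204). The tray is at (363,226) and the small pot at (273,227). The look-alikes are a small white plate at (187,296) and a pink one at (376,133). Next I'll measure.

```bash
cat > h.py <<'E'
import cv2,numpy as np
from rig import env
def ray(d,p):
    u=cv2.undistortPoints(np.array([[p]],float),d["K"],np.array(d["distortion"]))[0,0]
    R=np.array(d["R"]);t=np.array(d["t"]);return -R.T@t, R.T@np.array([u[0],u[1],1.])
def onz(d,p,z):
    c,v=ray(d,p);return c+v*(z-c[2])/v[2]
def proj(d,X):
    return cv2.projectPoints(np.array(X,float).reshape(-1,1,3),cv2.Rodrigues(np.array(d["R"]))[0],np.array(d["t"]),d["K"],np.array(d["distortion"]))[0].reshape(-1,2)
def tri(d1,p1,d2,p2):
    (a,u),(b,v)=ray(d1,p1),ray(d2,p2)
    s=np.linalg.lstsq(np.c_[u,-v],b-a,rcond=None)[0];x,y=a+u*s[0],b+v*s[1]
    return (x+y)/2,np.linalg.norm(x-y)
def crop(d,x0,y0,x1,y1,k,name):
    cv2.imwrite(name,cv2.resize(d["image"][y0:y1,x0:x1,::-1],None,fx=k,fy=k,interpolation=cv2.INTER_CUBIC))
E
python3 - <<'E'
from h import *
T=env.get_image("top");S=env.get_image("side")
crop(T,160,130,270,265,4.4,"pics/tj.png");crop(S,190,150,330,240,5,"pics/sj.png")
hsv=cv2.cvtColor(T["image"],cv2.COLOR_RGB2HSV)
for p in [(180,235),(363,226),(120,300),(245,190)]: print(p,hsv[p[1],p[0]])
# tray
m=((hsv[...,0]>95)&(hsv[...,0]<120)&(hsv[...,2]>60)&(hsv[...,2]<200)&(hsv[...,1]>15)).astype(np.uint8)
m[:, :305]=0;m[:,425:]=0;m[:160]=0;m[290:]=0
c=max(cv2.findContours(m,0,1)[0],key=cv2.contourArea);r=cv2.minAreaRect(c);print("tray",r)
P=np.array([onz(T,q,.022) for q in cv2.boxPoints(r)]);print(P,P.mean(0),[np.linalg.norm(P[i]-P[i-1]) for i in range(4)])
E
```

```text
(180, 235) [ 19  95 159]
(363, 226) [103  21 110]
(120, 300) [ 14 135  98]
(245, 190) [ 19  89 170]
tray ((363.3803405761719, 225.21095275878906), (93.129638671875, 75.66871643066406), 79.33021545410156)
[[ 0.61605308 -0.11735475  0.022     ]
 [ 0.66220702 -0.32936374  0.022     ]
 [ 0.40320547 -0.37252163  0.022     ]
 [ 0.35983101 -0.16713822  0.022     ]] [ 0.51032415 -0.24659458  0.022     ] [np.float64(0.2610136861902004), np.float64(0.21697464879385284), np.float64(0.26257266087992753), np.float64(0.2099135306555714)]
```

View pics/tj.png

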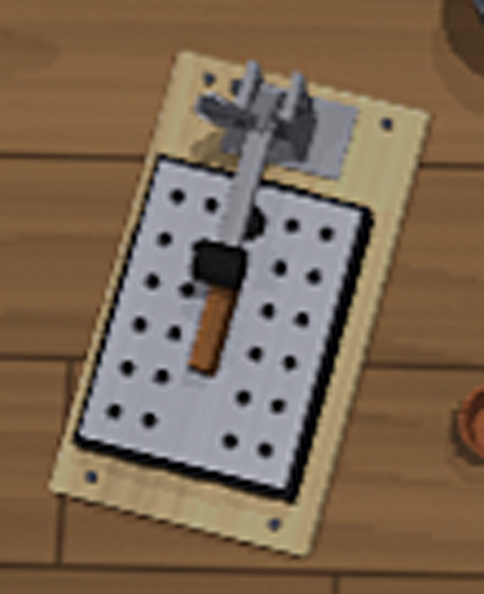

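View pics/sj.png

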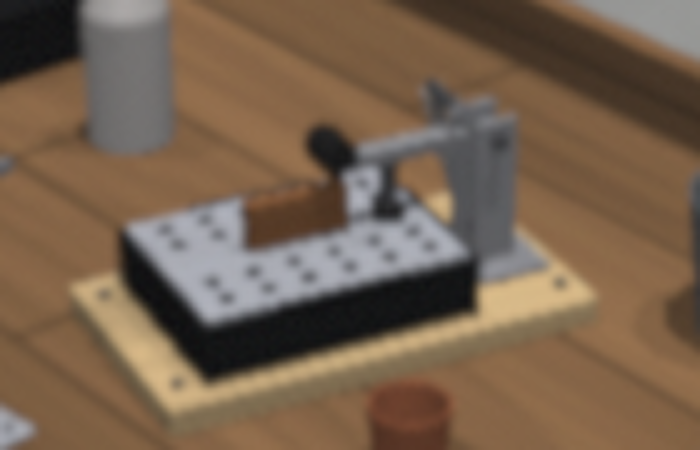

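Run:
```python
from h import *
T=env.get_image("top");S=env.get_image("side")
b=[(183,52),(430,115),(305,555),(50,488)]
P=np.array([onz(T,((x+.5)/4.4-.5+160,(y+.5)/4.4-.5+130),.02) for x,y in b]);print(P.round(4),P.mean(0))
print([np.linalg.norm(P[i]-P[i-1]) for i in range(4)])
v=(P[0]+P[1]-P[2]-P[3]);print("yaw",np.arctan2(v[1],v[0]))
v=(P[0]+P[3]-P[2]-P[1]);print("yaw",np.arctan2(-v[0],v[1]))
# knob triang
kt=((218+.5)/4.4-.5+160,(263+.5)/4.4-.5+130); ks=((332+.5)/5-.5+190,(151+.5)/5-.5+150)
print("knob",tri(T,kt,S,ks), onz(T,kt,.122))
pl=[(158,157),(372,208),(294,497),(77,440)]
Q=np.array([onz(T,((x+.5)/4.4-.5+160,(y+.5)/4.4-.5+130),.064) for x,y in pl]);print("tray outl",Q.mean(0),[np.linalg.norm(Q[i]-Q[i-1]) for i in range(4)])
v=(Q[0]+Q[1]-Q[2]-Q[3]);print("yaw",np.arctan2(v[1],v[0]))
crop(T,305,165,425,285,5,"pics/tt.png");crop(S,265,235,405,325,5,"pics/st.png")
```

```text
[[0.7407 0.2195 0.02  ]
 [0.7024 0.0566 0.02  ]
 [0.414  0.1265 0.02  ]
 [0.4525 0.2889 0.02  ]] [0.57738107 0.17287162 0.02      ]
[np.float64(0.29646230300824766), np.float64(0.16741746962462759), np.float64(0.296749584637059), np.float64(0.16699154801222624)]
yaw -0.23705609913474926
yaw -0.23189810166961475
knob (array([0.57987694, 0.17491819, 0.11974824]), np.float64(0.0011284653233658126)) [0.57894526 0.17491163 0.122     ]
tray outl [0.55276372 0.17698021 0.064     ] [np.float64(0.1842065636405701), np.float64(0.1383656377884321), np.float64(0.18692407051528087), np.float64(0.137875189096254)]
yaw -0.22102616728917981
```

View pics/tt.png

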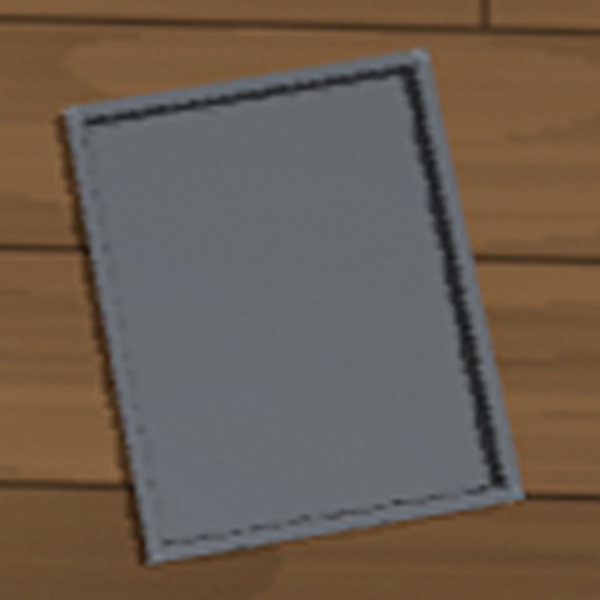

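View pics/st.png

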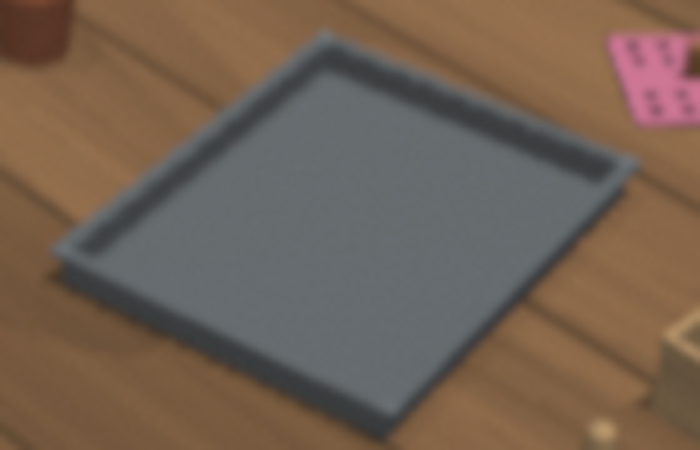

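```bash
cat >> h.py <<'E'
def go(P,tooly_deg,s=None):
    """turn about tool z (units) and then shift (units) in turned tool axes"""
    s=s or env.observe();R=np.array(s['tool_rot']);p=np.array(s['position'])
    a=np.radians(tooly_deg);y=np.array([np.cos(a),np.sin(a),0]);
    z=np.array([0,0,-1.]);x=np.cross(y,z);G=np.c_[x,y,z]
    rv=cv2.Rodrigues(R.T@G)[0].ravel()
    print("t",round(s['time_s'],2),"pos",p.round(4),"turn",(rv/(np.pi/2)).round(3),"shift",(G.T@(np.array(P)-p)/.1).round(3),"f",np.array(s['ft_force']).round(1),"w",round(s['grip_width'],4))
J=np.array([.5775,.173]);JY=-.232
def jig(x,y,z):
    c,s_=np.cos(JY),np.sin(JY);return np.array([J[0]+c*x-s_*y,J[1]+s_*x+c*y,z])
E
python3 - <<'E'
from h import *
T=env.get_image("top");S=env.get_image("side")
b=[(65,105),(425,50),(523,497),(150,563)]
P=np.array([onz(T,((x+.5)/5-.5+305,(y+.5)/5-.5+165),.022) for x,y in b]);print("tray",P.round(4),P.mean(0),[np.linalg.norm(P[i]-P[i-1]).round(4) for i in range(4)])
v=(P[0]+P[1]-P[2]-P[3]);print("yaw",np.arctan2(v[1],v[0]))
b=[(323,35),(638,162),(385,437),(55,248)]
for i,(x,y) in enumerate(b[:2]+b[3:]): print(onz(S,((x+.5)/5-.5+265,(y+.5)/5-.5+235),.022))
print("smallpot",onz(T,(273,227),.05),onz(T,(88,163),.17))
go(jig(0,0,.24),76.7)
E
```

```text
tray [[ 0.6185 -0.1174  0.022 ]
 [ 0.6557 -0.3226  0.022 ]
 [ 0.4031 -0.3726  0.022 ]
 [ 0.3619 -0.1665  0.022 ]] [ 0.5098266  -0.24476909  0.022     ] [np.float64(0.2613), np.float64(0.2085), np.float64(0.2575), np.float64(0.2101)]
yaw 0.1922234263349066
[ 0.61503147 -0.11941244  0.022     ]
[ 0.65737888 -0.32125941  0.022     ]
[ 0.3658793  -0.16715057  0.022     ]
smallpot [0.49328952 0.00621831 0.05      ] [0.62876697 0.47421982 0.17      ]
t 0.4 pos [0.212  0.5074 0.2502] turn [-0.    -0.    -0.104] shift [-4.326 -2.414  0.102] f [ 0.1 -0.3  0.4] w 0.0855
```

```bash
python3 -m pendant '[[[0,0,0],[0,0,-0.104]],[[-0.36,-0.2,0],[0,0,0]],[[-0.36,-0.2,0],[0,0,0]],[[-0.36,-0.2,0],[0,0,0]],[[-0.36,-0.2,0],[0,0,0]],[[-0.36,-0.2,0],[0,0,0]],[[-0.36,-0.2,0],[0,0,0]],[[-0.36,-0.2,0],[0,0,0]],[[-0.36,-0.2,0],[0,0,0]],[[-0.36,-0.2,0],[0,0,0]],[[-0.36,-0.2,0],[0,0,0]],[[-0.36,-0.2,0],[0,0,0]],[[-0.36,-0.2,0.1],[0,0,0]],[[0,0,0],[0,0,0]],[[0,0,0],[0,0,0]]]' 1 40
python3 - <<'E'
from h import *
go(jig(0,0,.121),76.7)
T=env.get_image("top");S=env.get_image("side")
crop(T,150,120,290,265,4,"pics/tj1.png");crop(S,190,100,330,240,4,"pics/sj1.png")
E
```

```text
time_s: 2.28
position: [0.5768, 0.1748, 0.2403]
tool_rot: [[-0.973, 0.23, -0.0], [0.23, 0.973, 0.0], [0.0, 0.0, -1.0]]
ft_force: [0.2, -0.1, 0.3]
grip_width: 0.0857
t 2.27 pos [0.5768 0.1748 0.2403] turn [ 0. -0. -0.] shift [-0.011 -0.015  1.193] f [ 0.2 -0.1  0.3] w 0.0857
```

View pics/sj1.png

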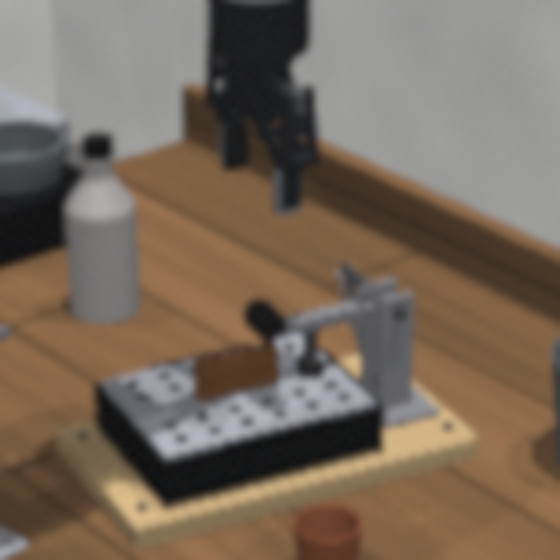

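View pics/tj1.png

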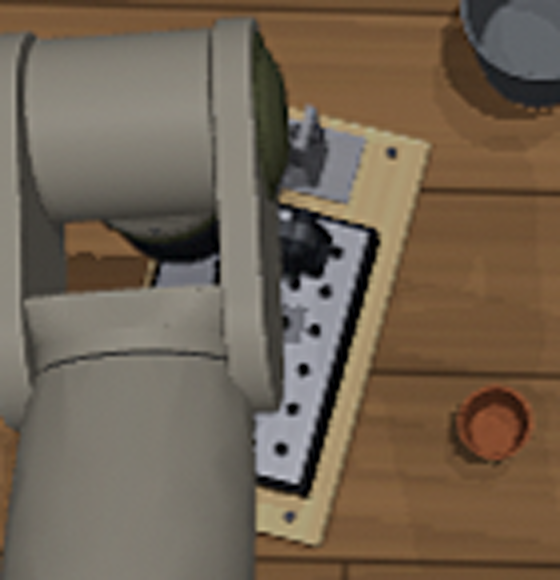

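The gripper hangs over the knob, fingers either side of it. I'll go down and pinch.

```bash
python3 -m pendant '[[[-0.02,-0.01,0.3],[0,0,0]],[[0,0,0.3],[0,0,0]],[[0,0,0.3],[0,0,0]],[[0,0,0.2],[0,0,0]],[[0,0,0.1],[0,0,0]],[[0,0,0],[0,0,0]],[[0,0,0],[0,0,0]]]' 1 40; python3 -m pendant '[[[0,0,0],[0,0,0]],[[0,0,0],[0,0,0]],[[0,0,0],[0,0,0]],[[0,0,0],[0,0,0]],[[0,0,0],[0,0,0]],[[0,0,0],[0,0,0]]]' -1 40
python3 - <<'E'
from h import *
go(jig(0,0,.121),76.7)
S=env.get_image("side")
crop(S,190,100,330,240,4,"pics/sj2.png")
E
```

```text
time_s: 3.25
position: [0.5792, 0.1732, 0.1214]
tool_rot: [[-0.973, 0.23, 0.002], [0.23, 0.973, 0.0], [-0.002, 0.001, -1.0]]
ft_force: [-0.3, -0.0, 0.6]
grip_width: 0.0853
time_s: 4.0
position: [0.5797, 0.1762, 0.1213]
tool_rot: [[-0.973, 0.23, 0.004], [0.23, 0.973, 0.006], [-0.002, 0.007, -1.0]]
ft_force: [3.3, 17.4, 2.9]
grip_width: 0.0298
t 4.0 pos [0.5797 0.1762 0.1213] turn [0.004 0.002 0.   ] shift [ 0.014 -0.036  0.003] f [ 3.3 17.4  2.9] w 0.0298
```

View pics/sj2.png

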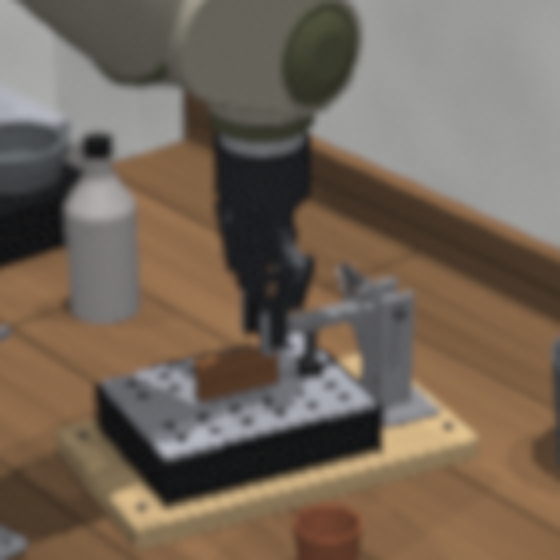

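```bash
python3 -m pendant '[[[0,0.03,0],[0,0,0]],[[0,0,0],[0,0,0]],[[-0.015,0,-0.109],[0,0,0]],[[-0.026,0,-0.107],[0,0,0]],[[-0.037,0,-0.104],[0,0,0]],[[-0.047,0,-0.1],[0,0,0]],[[-0.057,0,-0.095],[0,0,0]],[[-0.066,0,-0.089],[0,0,0]],[[0,0,0],[0,0,0]]]' -1 60
python3 - <<'E'
from h import *
go(jig(.110-.1105*.7712,0,.112+.1105*.6365),76.7)
S=env.get_image("side")
crop(S,190,100,330,240,4,"pics/sj3.png")
E
```

```text
time_s: 5.18
position: [0.6026, 0.1709, 0.1797]
tool_rot: [[-0.973, 0.23, -0.005], [0.23, 0.973, 0.001], [0.005, 0.0, -1.0]]
ft_force: [-2.4, 4.4, -5.0]
grip_width: 0.0287
t 5.17 pos [0.6026 0.1709 0.1797] turn [ 0.    -0.003  0.   ] shift [ 0.001 -0.038 -0.026] f [-2.4  4.4 -5. ] w 0.0287
```

View pics/sj3.png

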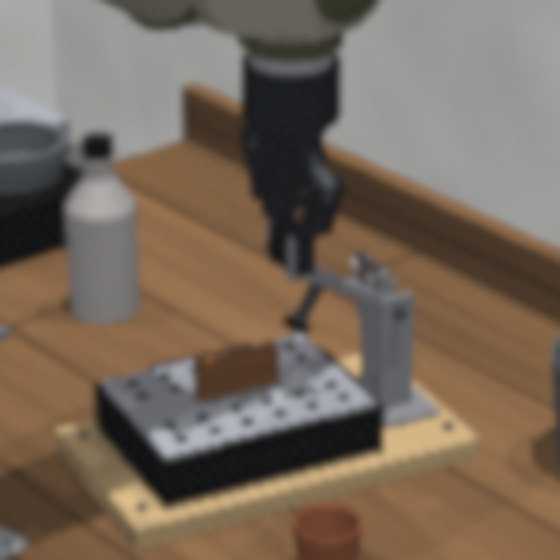

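The arm is coming up with the knob held. Continuing along the arc.

```bash
python3 -m pendant '[[[-0.075,0.01,-0.09],[0,0,0]],[[-0.082,0,-0.08],[0,0,0]],[[-0.089,0,-0.065],[0,0,0]],[[-0.095,0,-0.056],[0,0,0]],[[-0.1,0,-0.046],[0,0,0]],[[-0.104,0,-0.036],[0,0,0]],[[0,0,0],[0,0,0]]]' -1 60
python3 - <<'E'
from h import *
go(jig(.110-.1105*.2771,0,.112+.1105*.9608),76.7)
S=env.get_image("side")
crop(S,190,70,330,210,4,"pics/sj4.png")
E
```

```text
time_s: 6.1
position: [0.6583, 0.158, 0.2188]
tool_rot: [[-0.973, 0.231, 0.003], [0.231, 0.973, -0.0], [-0.003, 0.0, -1.0]]
ft_force: [1.6, -1.9, -5.0]
grip_width: 0.029
t 6.1 pos [0.6583 0.158  0.2188] turn [ 0.     0.002 -0.001] shift [ 0.027 -0.04   0.006] f [ 1.6 -1.9 -5. ] w 0.029
```

View pics/sj4.png

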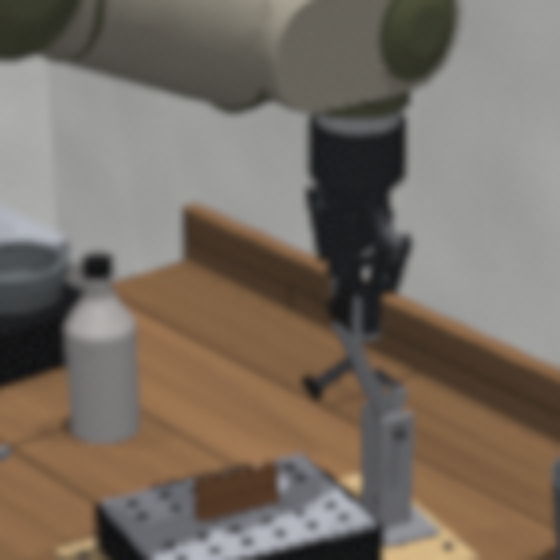

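```bash
python3 -m pendant '[[[-0.1,0,-0.025],[0,0,0]],[[-0.1,0,-0.014],[0,0,0]],[[-0.1,0,-0.003],[0,0,0]],[[-0.1,0,0.007],[0,0,0]],[[0,0,0],[0,0,0]]]' -1 60;  python3 -m pendant '[[[0,0,0],[0,0,0]],[[0,0,0],[0,0,0]],[[0,0,0],[0,0,0]],[[0,0,0],[0,0,0]],[[0,0,-0.1],[0,0,0]],[[0,0,-0.3],[0,0,0]],[[0,0,-0.3],[0,0,0]],[[0,0,0],[0,0,0]]]' 1
python3 - <<'E'
from h import *
go(jig(-.025,0,.2),76.7)
S=env.get_image("side")
crop(S,190,70,330,210,4,"pics/sj5.png")
E
```

```text
time_s: 6.78
position: [0.6975, 0.1488, 0.2226]
tool_rot: [[-0.973, 0.231, 0.004], [0.231, 0.973, -0.0], [-0.004, 0.001, -1.0]]
ft_force: [2.0, -4.4, 3.5]
grip_width: 0.0291
time_s: 7.78
position: [0.6964, 0.1495, 0.295]
tool_rot: [[-0.973, 0.23, 0.006], [0.23, 0.973, 0.0], [-0.006, 0.002, -1.0]]
ft_force: [0.1, 0.2, -0.5]
grip_width: 0.0854
t 7.78 pos [0.6964 0.1495 0.295 ] turn [ 0.001  0.004 -0.   ] shift [ 1.461 -0.044  0.95 ] f [ 0.1  0.2 -0.5] w 0.0854
```

View pics/sj5.png

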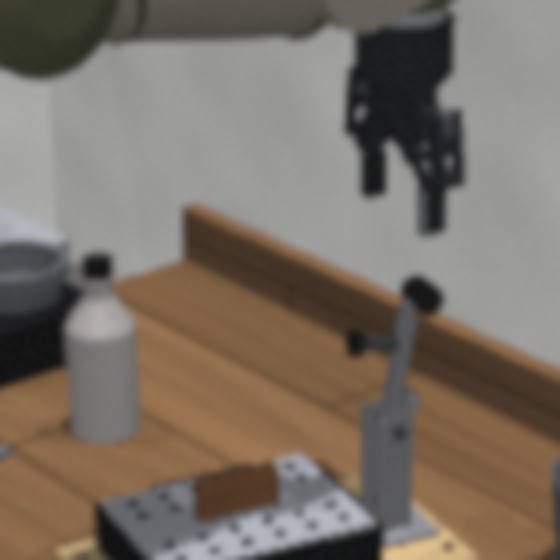

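Clamp stands open past upright. The side image has the knob at about (422,295) in the crop, and the plate is still on the jig. Next I'll move above the grip.

```bash
python3 -m pendant '[[[0.1,0,0],[0,0,0]],[[0.2,0,0],[0,0,0]],[[0.25,0,0],[0,0,0]],[[0.25,0,0],[0,0,0]],[[0.25,0,0],[0,0,0]],[[0.25,0,0],[0,0,0]],[[0.16,-0.02,0.2],[0,0,0]],[[0,0,0.4],[0,0,0]],[[0,0,0.4],[0,0,0]],[[0,0,0],[0,0,0]],[[0,0,0],[0,0,0]]]' 1;  python3 - <<'E'
from h import *
go(jig(-.025,0.0025,.09),76.7)
S=env.get_image("side");T=env.get_image("top")
crop(S,190,70,330,220,4,"pics/sj6.png");crop(T,150,120,290,265,4,"pics/tj6.png")
E
```

```text
time_s: 9.2
position: [0.5538, 0.1811, 0.1928]
tool_rot: [[-0.973, 0.23, 0.002], [0.23, 0.973, 0.0], [-0.001, 0.001, -1.0]]
ft_force: [0.9, -0.3, 0.4]
grip_width: 0.0856
t 9.2 pos [0.5538 0.1811 0.1928] turn [ 0.     0.001 -0.   ] shift [1.000e-03 0.000e+00 1.028e+00] f [ 0.9 -0.3  0.4] w 0.0856
```

View pics/sj6.png

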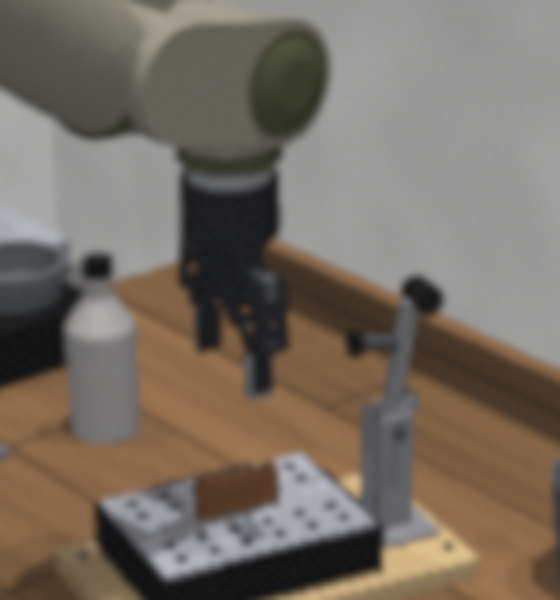

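View pics/tj6.png

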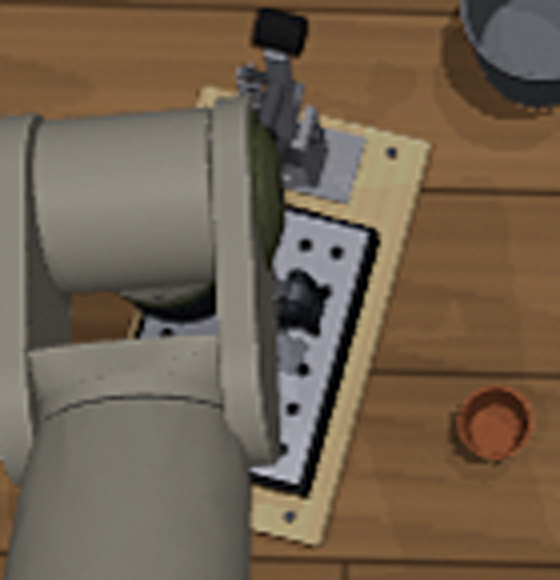

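The gripper is centred over the grip and the clamp is open. I'll descend and grip.

```bash
python3 -m pendant '[[[0,0,0.3],[0,0,0]],[[0,0,0.3],[0,0,0]],[[0,0,0.2],[0,0,0]],[[0,0,0.13],[0,0,0]],[[0,0,0.1],[0,0,0]],[[0,0,0],[0,0,0]],[[0,0,0],[0,0,0]]]' 1 40; python3 -m pendant '[[[0,0,0],[0,0,0]],[[0,0,0],[0,0,0]],[[0,0,0],[0,0,0]],[[0,0,0],[0,0,0]],[[0,0,0],[0,0,0]],[[0,0,0],[0,0,0]],[[0,0,0],[0,0,0]]]' -1 40
python3 - <<'E'
from h import *
go(jig(-.025,0.0025,.09),76.7)
S=env.get_image("side")
crop(S,190,70,330,220,4,"pics/sj7.png")
E
```

```text
time_s: 10.18
position: [0.5537, 0.1811, 0.0892]
tool_rot: [[-0.973, 0.23, 0.001], [0.23, 0.973, 0.0], [-0.001, 0.0, -1.0]]
ft_force: [-0.3, 0.2, 0.5]
grip_width: 0.0857
time_s: 11.05
position: [0.5535, 0.1811, 0.0887]
tool_rot: [[-0.973, 0.23, 0.0], [0.23, 0.973, 0.0], [-0.0, 0.0, -1.0]]
ft_force: [0.0, 1.3, 3.3]
grip_width: 0.0136
t 11.05 pos [0.5535 0.1811 0.0887] turn [ 0.  0. -0.] shift [-0.003  0.001 -0.013] f [0.  1.3 3.3] w 0.0136
```

View pics/sj7.png

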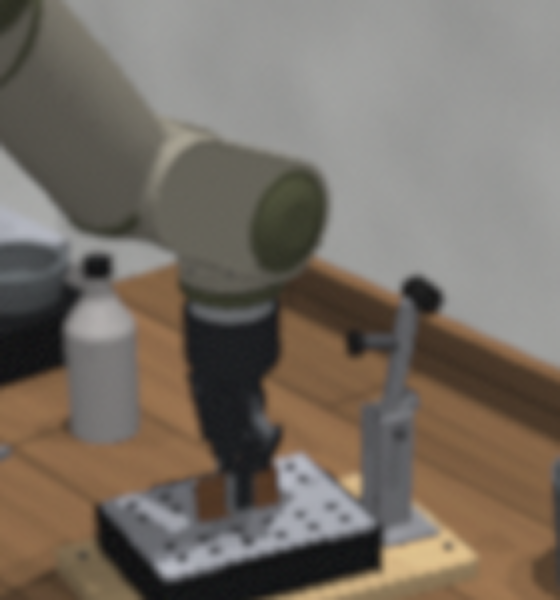

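Centred grip at 13.6 mm with a small side force. I'll lift straight up with a firmer grip.

```bash
python3 -m pendant '[[[0,0,0],[0,0,0]],[[0,0,0],[0,0,0]],[[0,0,-0.05],[0,0,0]],[[0,0,-0.1],[0,0,0]],[[0,0,-0.15],[0,0,0]],[[0,0,-0.2],[0,0,0]],[[0,0,-0.2],[0,0,0]],[[0,0,-0.2],[0,0,0]],[[0,0,-0.2],[0,0,0]],[[0,0,0],[0,0,0]]]' -1 70
python3 - <<'E'
from h import *
go([.51,-.245,.2],90+11)
S=env.get_image("side")
crop(S,190,70,330,220,4,"pics/sj8.png")
E
```

```text
time_s: 12.35
position: [0.5538, 0.1811, 0.2004]
tool_rot: [[-0.973, 0.23, 0.004], [0.23, 0.973, 0.0], [-0.003, 0.001, -1.0]]
ft_force: [-0.4, 0.5, -3.3]
grip_width: 0.0131
t 12.35 pos [0.5538 0.1811 0.2004] turn [ 0.     0.002 -0.27 ] shift [ 1.243e+00 -4.099e+00  4.000e-03] f [-0.4  0.5 -3.3] w 0.0131
```

View pics/sj8.png

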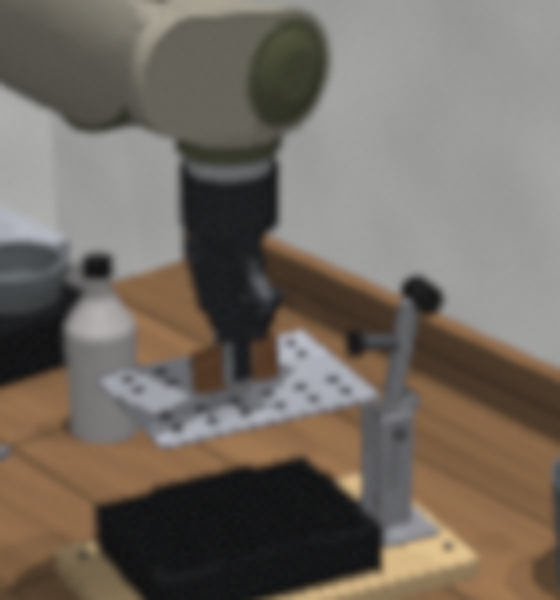

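The plate hangs level, off the jig with the clamp open. I'll back off from the clamp foot, then cross towards the tray.

```bash
python3 -m pendant '[[[0.1,0,0],[0,0,0]],[[0.15,0,0],[0,0,0]],[[0.15,-0.1,0],[0,0,0]],[[0,-0.2,0],[0,0,0]],[[0,-0.3,0],[0,0,0]],[[0,-0.3,0],[0,0,0]],[[0,-0.3,0],[0,0,0]],[[0,-0.3,0],[0,0,0]],[[0,-0.3,0],[0,0,0]],[[0,-0.2,0],[0,0,0]],[[0,0,0],[0,0,-0.09]],[[0,0,0],[0,0,-0.09]],[[0,0,0],[0,0,-0.09]],[[0,0,0],[0,0,0]]]' -1 70
python3 - <<'E'
from h import *
go([.51,-.245,.15],90+11)
E
```

```text
time_s: 14.15
position: [0.468, -0.0048, 0.1985]
tool_rot: [[-0.982, -0.189, -0.0], [-0.189, 0.982, -0.0], [0.0, -0.0, -1.0]]
ft_force: [0.4, -0.4, -2.5]
grip_width: 0.0127
t 14.15 pos [ 0.468  -0.0048  0.1985] turn [-0.    -0.    -0.001] shift [ 0.046 -2.438  0.485] f [ 0.4 -0.4 -2.5] w 0.0127
```

```bash
python3 -m pendant '[[[0.05,-0.14,0],[0,0,0]],[[0,-0.25,0],[0,0,0]],[[0,-0.3,0],[0,0,0]],[[0,-0.35,0],[0,0,0]],[[0,-0.35,0],[0,0,0]],[[0,-0.35,0],[0,0,0]],[[0,-0.35,0.05],[0,0,0]],[[0,-0.25,0.15],[0,0,0]],[[0,-0.1,0.2],[0,0,0]],[[0,0,0.1],[0,0,0]],[[0,0,0],[0,0,0]],[[0,0,0],[0,0,0]]]' -1 70
python3 - <<'E'
from h import *
go([.51,-.245,.06],90+11)
S=env.get_image("side");T=env.get_image("top")
crop(S,240,140,420,330,3.1,"pics/s9.png");crop(T,280,120,440,290,3.4,"pics/t9.png")
E
```

```text
time_s: 15.65
position: [0.5101, -0.2447, 0.1493]
tool_rot: [[-0.982, -0.191, 0.001], [-0.191, 0.982, -0.001], [-0.001, -0.001, -1.0]]
ft_force: [-0.1, -0.8, -2.6]
grip_width: 0.0129
t 15.65 pos [ 0.5101 -0.2447  0.1493] turn [-0.001  0.001 -0.   ] shift [ 0.001 -0.003  0.893] f [-0.1 -0.8 -2.6] w 0.0129
```

View pics/s9.png

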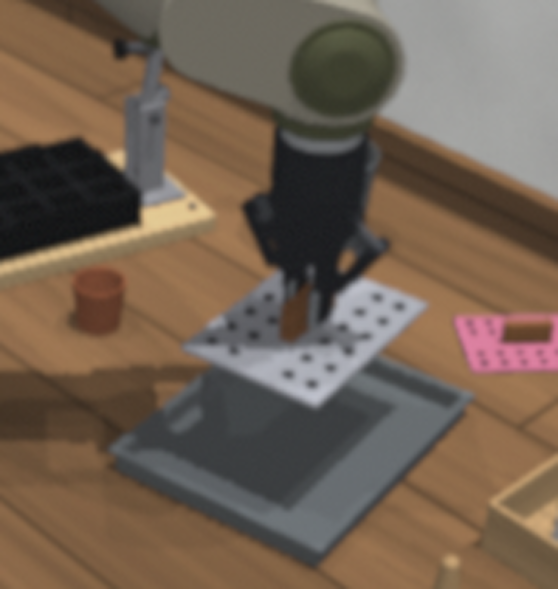

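View pics/t9.png

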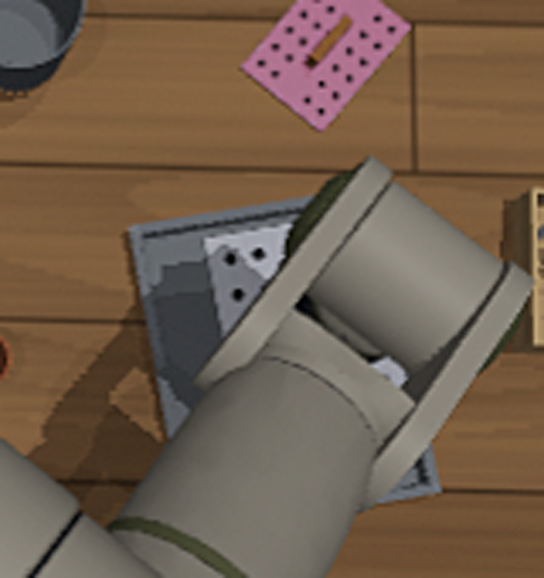

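The plate is over the tray, level and centred. Lowering it slowly.

```bash
python3 -m pendant '[[[0,0,0.1],[0,0,0]],[[0,0,0.2],[0,0,0]],[[0,0,0.2],[0,0,0]],[[0,0,0.2],[0,0,0]],[[0,0,0.15],[0,0,0]],[[0,0,0.1],[0,0,0]],[[0,0,0.08],[0,0,0]],[[0,0,0.05],[0,0,0]],[[0,0,0.03],[0,0,0]],[[0,0,0.02],[0,0,0]],[[0,0,0],[0,0,0]],[[0,0,0],[0,0,0]]]' -1 70
python3 - <<'E'
from h import *
go([.51,-.245,.0327],90+11)
S=env.get_image("side")
crop(S,240,140,420,330,3.1,"pics/s10.png")
E
```

```text
time_s: 17.25
position: [0.51, -0.2449, 0.0357]
tool_rot: [[-0.982, -0.191, 0.0], [-0.191, 0.982, -0.0], [-0.0, -0.0, -1.0]]
ft_force: [0.4, -0.7, -2.4]
grip_width: 0.0128
t 17.25 pos [ 0.51   -0.2449  0.0357] turn [-0.  0. -0.] shift [ 0.    -0.001  0.03 ] f [ 0.4 -0.7 -2.4] w 0.0128
```

View pics/s10.png

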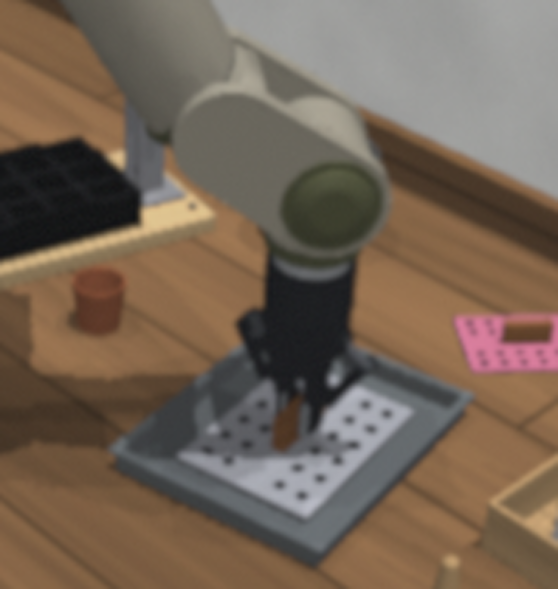

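```bash
python3 -m pendant '[[[0,0,0.015],[0,0,0]],[[0,0,0.01],[0,0,0]],[[0,0,0.01],[0,0,0]],[[0,0,0],[0,0,0]],[[0,0,0],[0,0,0]]]' -1 70
```

```text
time_s: 17.92
position: [0.5099, -0.2448, 0.0328]
tool_rot: [[-0.982, -0.191, 0.0], [-0.191, 0.982, -0.0], [-0.0, -0.0, -1.0]]
ft_force: [-3.6, 1.1, 5.7]
grip_width: 0.0127
```

Contact: the vertical force went from −2.4 to +5.7 N at the expected height. Release and retreat straight up.

```bash
python3 -m pendant '[[[0,0,0],[0,0,0]],[[0,0,0],[0,0,0]],[[0,0,0],[0,0,0]],[[0,0,0],[0,0,0]],[[0,0,0],[0,0,0]],[[0,0,-0.05],[0,0,0]],[[0,0,-0.1],[0,0,0]],[[0,0,-0.2],[0,0,0]],[[0,0,-0.3],[0,0,0]],[[0,0,-0.4],[0,0,0]],[[0,0,-0.4],[0,0,0]],[[0,0,-0.4],[0,0,0]],[[0.2,0,0],[0,0,0]],[[0.4,0,0],[0,0,0]],[[0.4,0,0],[0,0,0]],[[0.3,0,0],[0,0,0]],[[0,0,0],[0,0,0]],[[0,0,0],[0,0,0]]]' 1
python3 - <<'E'
from h import *
S=env.get_image("side");T=env.get_image("top")
cv2.imwrite("pics/t11.png",T["image"][:,:,::-1]);cv2.imwrite("pics/s11.png",S["image"][:,:,::-1]);crop(S,240,140,420,330,3.1,"pics/s11c.png")
E
```

```text
time_s: 20.18
position: [0.3827, -0.2697, 0.2176]
tool_rot: [[-0.982, -0.19, 0.001], [-0.19, 0.982, -0.001], [-0.001, -0.001, -1.0]]
ft_force: [0.2, -0.1, -0.1]
grip_width: 0.0855
```

View pics/s11c.png

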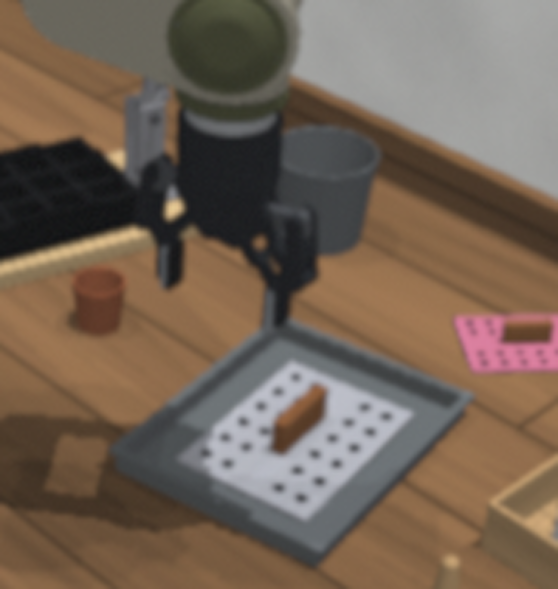

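View pics/t11.png

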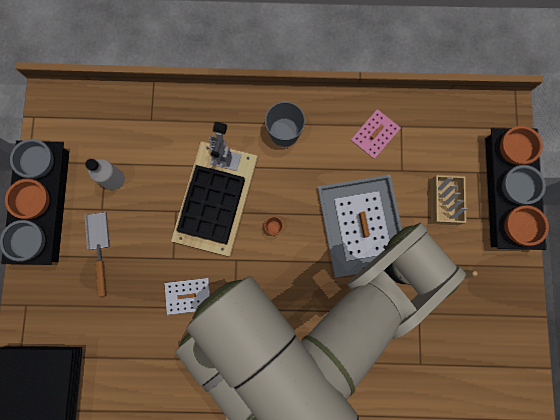

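View pics/s11.png

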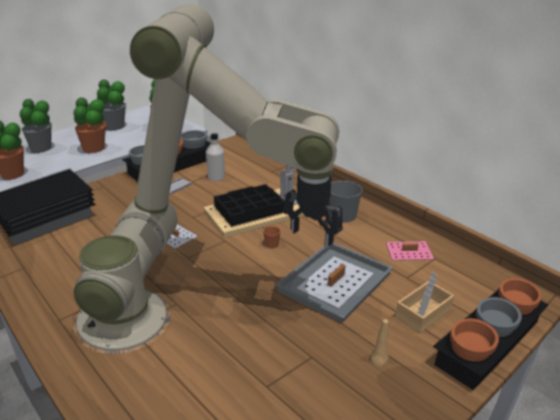

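The plate lies flat and central in the tray: grip at (364,225) against tray middle (363,225) in the top view. The clamp stands open with the knob at (220,128), and nothing else has moved. The fingers are clear, so I'm handing in.

```bash
python3 -c "
from rig import env
print(env.close_job())"
```

```text
the job is handed in; nothing more can be done
None
```

The job is handed in, at about 20 s of the 61 s allowed; handing in gave no verdict.

**What I did:** I pinched the clamp knob, swung the arm along its arc past the tipping point and let go. I then lifted the plate straight up by its grip, carried it to the wash tray, lowered it until it touched the floor and released it.

**Last checks:** In the last pictures the plate lies flat in the tray with the grip up. The grip is within about a pixel (roughly 3 mm) of the tray's middle. The clamp stands open by itself, the gripper is open and clear, and the other things look unmoved.

**Disagreements:** The knob turned out about 3 mm further left (+y) than the pictures gave. That caused a brief 17 N side force at the first pinch, and I corrected for it. No check failed.

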